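Wedge a miniature bookcase fast in the glue-up board

TASK

The freshly glued doll's-house bookcase is lying in the glue-up board. Slide the jaw bar along until it holds the bookcase flush against the fence, then stand the loose thumb wedge on the board between the bar and the sloping batten, thin end first with its flat side to the bar, and push it along until it jams firmly and the bar stays clamped when you let go. Press firmly but gently (a good thumb push, about 10 N), as the joints are still wet, and leave the glue bottle, the tin and the little chair where they are.

Things in the scene. Friction and masses are not known exactly. Their poses are not given: they have to be found in the camera images.
- board: Fixed plywood glue-up board, 210 (x) by 290 (y) by 12 mm, lying on the table, turned anyhow. Origin: centre of its underside, z up. Its x runs from the sloping batten (-x) past the jaw bar and bookcase to the fence (+x). 'Board x, y' elsewhere are mm in this frame. The wedge stands on the board and goes in from the -y side, moving to +y.
- batten (a point): Middle of the top of the fixed sloping batten (26 wide, 116 long, 24 mm high), 36 mm above the table; axes as the board's. Its face to the bar runs from board (-67, -40) to (-58, 75), a slope of 1 in 12. Between it and the back of the closed bar is the wedge's channel, about 33 mm wide at its mouth (y = -40), narrowing to +y.
- end_stop (a point): Middle of the top of the fixed end stop, a wooden strip 88 (board x) by 18 (y) by 24 mm high at the +y end of the bookcase, 36 mm above the table; axes as the board's. The bookcase starts within 6 mm of it.
- fence_face (a point): Middle of the clamping face of the fence, a fixed wooden strip 24 wide, 190 long (along board y), 24 mm high; 12 mm above the board. The face looks to board -x, at about board x = 70. It is adjustable and may be set up to 1.5 mm either way, so that the wedge jams up to 18 mm sooner or later. Axes as the board's.
- bar_knob (a point): Centre of the dark round knob on the middle of the jaw bar: 20 mm across, 28 mm high, from 50 to 78 mm above the table, thinner neck below. The bar is wood, 30 (board x) by 160 (y, from board -35 to 125) by 24 mm high, its top 36 mm above the table; front and back faces lie 15 mm either side of the knob's axis. Axes as the board's.
- jaw_bar (a joint): Travel of the jaw bar towards the fence (board +x) in m: 0 backed off, 0.03 the end of its travel; it reads about 0.018 when closed on the bookcase. It runs straight with about 2 N of friction and stays where it is left.
- wedge_thumb (a point): Centre of the thumb block (20 x by 24 y by 32 mm high) on the thick end of the loose pale waxed beech wedge, 38 mm above its underside. Axes: +y to the thin end (113 mm off; thick end 17 mm in -y), flat side 20 mm in +x and parallel to y, other side sloping 1 in 12. Wedge 130 long, 22 high (54 at the block), 26 mm thick at the thin end, 37 at the other; about 70 g.
- wedge_tip (a point): Middle of the thin end of the same wedge, 11 mm above its underside; axes as wedge_thumb. It starts upright on the table. In the channel, flat side to the bar, it jams with this point at about board y = 50, plus or minus 18 (thumb block 113 less). Pushed tight it stays jammed by itself; if it was held a little crooked it slackens when let go, and wants one more push from behind.
- bookcase_mid (a point): Centre of the miniature bookcase, which lies on its back, open front up, on the board between the bar and the fence: 74 (x, the way it is clamped) by 120 (y) by 30 mm high, about 110 g, dark wood. Origin half-way up (15 mm above the board); axes as the board's. At the start it is a few mm off the fence.
- glue_bottle: Bystander: white capped glue bottle, 42 mm across, 122 mm high, standing; origin at the centre of its underside.
- tin: Bystander: flat round metal tin, 71 mm across, 38 mm high; origin at the centre of its underside.
- mini_chair: Bystander: doll's-house chair, 38 by 40 mm, 85 mm high; origin on the table under its middle.

How it is judged:
On the way, in this order (a step that is already met when the one before it is completed fails the run):
1. the jaw bar is closed on the bookcase and the bookcase stands against the fence (no more than 2.5 mm of gaps in all) (x of fence_face in the frame of bar_knob below 0.0915 m), for 0.2 s.
2. the wedge stands on the board in the mouth of its channel (y of wedge_thumb in the frame of board above -0.12 m and height (world z) of wedge_thumb below 0.058 m and x of wedge_thumb in the frame of board below -0.04 m), for 0.2 s.
At the end, for the whole second after the job is handed in: Wedge at rest on the board in its channel, flat side along the bar (0.05 rad), pressing the bar with over 6 N; bar presses bookcase, and bookcase the fence, with over 5 N; bookcase flat, square (0.03 rad), gaps under 2 mm in all (contact force between wedge and jaw_bar above 6 N and contact force between jaw_bar and bookcase above 5 N and contact force between bookcase and fence above 5 N and y of wedge_thumb in the frame of board above -0.1 m and height (world z) of wedge_thumb below 0.058 m and angle between wedge_thumb's own z axis and vertical below 0.12 rad and angle between the y axis of wedge_thumb and the y axis of board, either way round below 0.05 rad and angle between the x axis of bookcase_mid and the x axis of board, either way round below 0.03 rad and x of fence_face in the frame of bar_knob below 0.091 m and height (world z) of bookcase_mid below 0.032 m and linear speed of wedge below 0.01 m/s); the robot touches nothing.
It fails at once if the wet joints of the bookcase are overloaded: more than 30 N between bar and bookcase (contact force between jaw_bar and bookcase above 30 N).
It fails at once if the glue bottle is moved by more than 30 mm (distance of glue_bottle from where it was at the start of the episode above 0.03 m).
It fails at once if the tin is moved by more than 30 mm (distance of tin from where it was at the start of the episode above 0.03 m).
It fails at once if the little chair is moved by more than 30 mm (distance of mini_chair from where it was at the start of the episode above 0.03 m).
It also fails if it takes over 72 s, if anything falls off the work surface, if the arm or the gripper's body presses on something with over 40 N, if the wrist force passes 120 N, or if a joint passes its speed limit or range.

ROBOT

A 6-joint arm with a two-finger parallel gripper is mounted at the origin on the work surface. World frame = base frame: x ahead of the robot, y to its left, z up, the work surface at z = 0. Lengths are in m, angles in rad, forces in N, time in s.
With the tool pointing down it reaches from about 0.375 to 0.9 m from the base axis. Payload 3.1 kg.
Tool frame: the origin (TCP) lies at the very end of the fingers, on their centre line; the grasp point (between the pads) lies 19 mm behind it; y points along the fingers, x is the direction in which the jaws open and shut, and the axes are right-handed (so a half turn about y gives the same grasp; the last joint's range is limited). The gripper opens to 87 mm and grips with 3 to 60 N. Pads are 19 mm wide; open, the fingers measure 117 mm over their backs; the gripper's body (75 mm by 190 mm) begins 51 mm behind the grasp point.
Start: joints at [1.018, 0.527, 1.433, -0, 1.181, -0.178], TCP at [0.229, 0.582, 0.223] pointing down, gripper open.
Joint ranges: [-3.08, 3.08], [-0.75, 2.2], [0.22, 2.44], [-1.43, 4.57], [0, 2.65], [-2.85, 2.85]. Speed limits (rad/s): [2.79, 2.79, 3.14, 3.14, 3.14, 3.14].

INTERFACE

Orientations are given as a unit quaternion [x, y, z, w].
In Python, from rig import robot gives the robot as it stands.
- The arm moves only by the shell command python3 -m creep 'ROWS' [FORCE]. ROWS is JSON, a list of rows, each a list of 3 entries, a list of its own where there are three numbers: the shift along the tool's x, y, z in mm, then the turn about the tool's y in rad, then the opening, from 0 (shut) to 1 (fully open). A call has 1 to 8 rows; each row shifts and turns the commanded pose from where the row before left it, along the tool's axes as they then stand; what a row does not reach is not made up. A row lasts 1/10 s, in which the tool goes at most 50 mm and 8.59 degrees, less where a joint would pass 70% of its speed; a pose out of reach is approached as far as the arm can. A call with a gripper value outside its range is refused whole. The fingers move at their own pace and stop on an object; FORCE is the grip in N (left out, the last holds). Time passes only in rows, so rows that do not move let the fingers close. It gives the time, the measured TCP pose, the force and the opening at its end, in the units of the state.
- robot.get_obs(): the state, without advancing time (a new reading comes with each control period).
- robot.camera(name): name is "scene" or "top"; returns a dict with "pixels" (420x560x3 uint8, red, green, blue), "fx", "fy", "cx", "cy" (pixels), "position" and "rotation" of the camera in the world. Camera axes: x right, y up, looking along -z (the intrinsics and any distortion apply to the point x, -y, -z); pixel columns grow to the right and rows downward; lengths in m; the calibration is good to about 2 mm. A picture is of the moment at which its call begins. There is no depth.
- robot.hand_in(): hands the job in, once; it reports no verdict.
The state is a dict: "time": time; "q": joint angles; "joint_velocities": joint speeds; "joint_torque": joint torques, N m; "position": TCP position; "tool_rot": TCP orientation; "ft_force": force on the tool from outside, world axes, zero at the start; "moment": the same for the moment, N m; "grip_width": finger opening in m.
Only numpy, scipy, OpenCV 4.12 (cv2) and the standard library are available. Lean on these libraries where they do the work, as an engineer would, in place of code of your own. Each camera call takes 0.05 s, during which the arm holds its last target.

## Working session

There is one attempt and no reset: what is moved stays moved. The work goes in short steps, Python scripts to look and compute and a shell command to move; the robot and the scene stay as the last step left them, time stands still between calls to the robot, and variables do not carry over. Pictures are saved under pics/ and viewed, and the job is handed in when it is done.

```bash
ls; mkdir -p pics; cat > h.py <<'E'
import numpy as np, cv2
from rig import robot
from scipy.spatial.transform import Rotation as R
def snap(n,f):
    c=robot.camera(n); cv2.imwrite('pics/'+f,c['pixels'][:,:,::-1])
    np.savez('pics/'+f+'.npz',**{k:np.array(v) for k,v in c.items()}); return c
def load(f): return dict(np.load('pics/'+f+'.npz'))
def rot(c):
    r=np.array(c['rotation'])
    return R.from_quat(r).as_matrix() if r.size==4 else r.reshape(3,3)
def proj(c,P):
    p=(np.atleast_2d(P)-c['position'])@rot(c)
    x=p[:,0]/-p[:,2];y=-p[:,1]/-p[:,2]
    return np.c_[c['fx']*x+c['cx'],c['fy']*y+c['cy']]
def back(c,uv,z):
    uv=np.atleast_2d(uv).astype(float)
    d=np.c_[(uv[:,0]-c['cx'])/c['fx'],-(uv[:,1]-c['cy'])/c['fy'],-np.ones(len(uv))]@rot(c).T
    p=np.array(c['position']); t=(z-p[2])/d[:,2]
    return p+t[:,None]*d
E
python3 - <<'E'
from h import *
for n in('scene','top'):
    c=snap(n,n+'0.png'); print({k:v for k,v in c.items() if k!='pixels'})
print(robot.get_obs())
E
```

```text
pics
{'fx': 451.08761639572, 'fy': 451.08761639572, 'cx': 279.5539760090592, 'cy': 210.99345254824635, 'position': array([ 1.41667045, -0.35002166,  1.02835234]), 'rotation': array([0.30214663, 0.19818152, 0.50626284, 0.78302582])}
{'fx': 411.0304204297663, 'fy': 411.0304204297663, 'cx': 284.10366859519485, 'cy': 206.4102667651479, 'position': array([0.49561166, 0.03699017, 1.15820764]), 'rotation': array([ 0.04280886, -0.03791341, -0.70476974,  0.7071277 ])}
{'time': 0.1, 'q': array([ 1.01752253e+00,  5.28360780e-01,  1.43378880e+00, -4.37030309e-05,
        1.18141802e+00, -1.78492679e-01]), 'joint_velocities': array([ 0.00079849, -0.00239244, -0.00364867,  0.00113715,  0.00123581,
       -0.00041114]), 'joint_torque': array([ 9.22555387e-05, -4.40990174e+01, -1.77151126e+01,  6.35213591e-02,
        5.34217141e-02, -6.35743345e-05]), 'position': array([0.22841288, 0.58104209, 0.22167248]), 'tool_rot': array([ 0.5846886 ,  0.39747175, -0.39873551, -0.58409369]), 'ft_force': array([-0.64844951, -0.46464223,  0.4142621 ]), 'moment': array([-0.06021114,  0.02988771,  0.03750217]), 'grip_width': 0.08691316229485317}
```

View pics/top0.png

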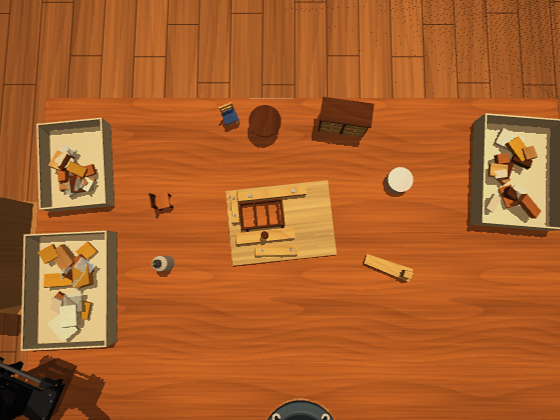

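View pics/scene0.png

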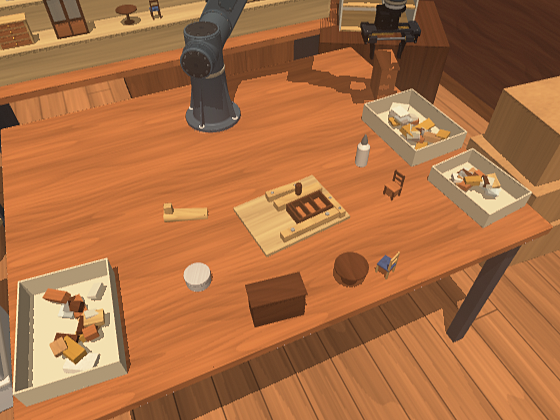

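The top view shows the board at about (282,223), with the fence at the top edge (world +x), the end stop at left (world +y) and the knob at (264,236). The wedge is at (388,268) with its thumb block at the right end. I'll zoom in.

```bash
python3 - <<'E'
from h import *
c=load('top0.png');im=c['pixels'][:,:,::-1]
cv2.imwrite('pics/z1.png',cv2.resize(im[170:275,215:345],None,fx=6,fy=6*0.95,interpolation=cv2.INTER_CUBIC)[:600])
cv2.imwrite('pics/z2.png',cv2.resize(im[245:290,350:425],None,fx=10,fy=10,interpolation=cv2.INTER_CUBIC))
c=load('scene0.png');im=c['pixels'][:,:,::-1]
cv2.imwrite('pics/z3.png',cv2.resize(im[165:260,150:360],None,fx=3.8,fy=3.8,interpolation=cv2.INTER_CUBIC))
E
```

```text
(no output)
```

View pics/z1.png

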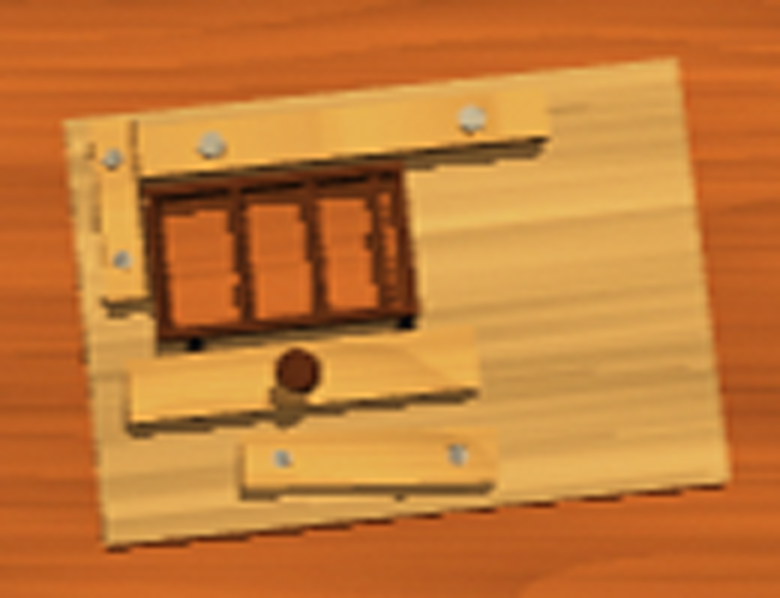

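View pics/z2.png

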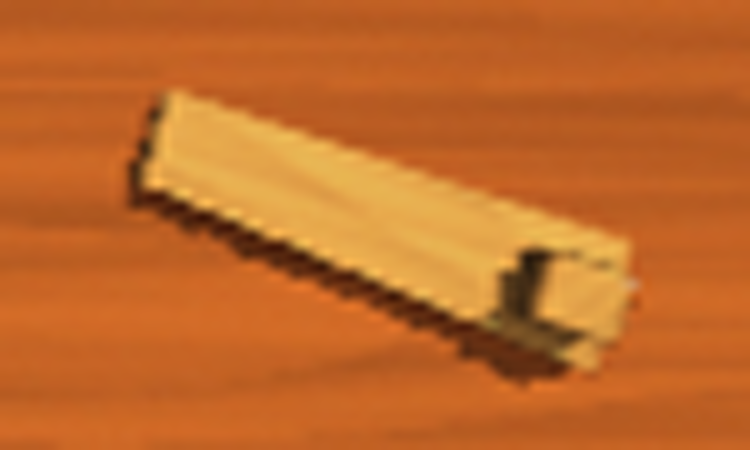

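View pics/z3.png

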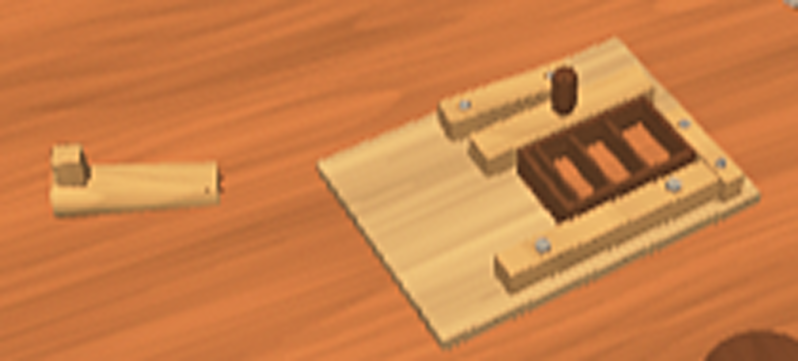

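```bash
cat > fit.py <<'E'
from h import *
from scipy.optimize import least_squares
ct,cs=load('top0.png'),load('scene0.png')
def px(U,s,o): 
    U=np.array(U,float); return (U+.5)/np.array(s)-.5+np.array(o)
T=lambda U:px(U,(6,5.7),(215,170))
S=lambda U:px(U,3.8,(150,165))
W=lambda U:px(U,10,(350,245))
B=[(105,145),(105,-145),(-105,-145),(-105,145)]
L=np.array([(x,y,12) for x,y in B])/1e3
uT=T([(65,121),(678,58),(729,483),(106,548)])
uS=S([(760,193),(443,335),(318,164),(617,38)])
def pose(p,P):
    c,s=np.cos(p[2]),np.sin(p[2]); return np.array(P)@np.array([[c,s,0],[-s,c,0],[0,0,1]])+[p[0],p[1],0]
def f(p): return np.r_[(proj(ct,pose(p,L))-uT).ravel(),(proj(cs,pose(p,L))-uS).ravel()]
r=least_squares(f,[.5,0,0],loss='soft_l1'); print('board',r.x,np.degrees(r.x[2])); print(f(r.x).reshape(-1,2).round(2))
for ff in (lambda p:f(p)[:8],lambda p:f(p)[8:]): print(least_squares(ff,r.x).x)
b=r.x
def toB(P): 
    c,s=np.cos(b[2]),np.sin(b[2]); return (np.array(P)-[b[0],b[1],0])@np.array([[c,-s,0],[s,c,0],[0,0,1]])
print('knob top', back(ct,T([(299,370)]),.078), (toB(back(ct,T([(299,370)]),.078))*1e3).round(1))
print('knob scene', (toB(back(cs,S([(565,72)]),.078))*1e3).round(1))
# wedge corners in wedge_thumb frame (z from underside): thin end top corners: x: flat +20
wl=np.array([(20,113,22),(-6,113,22),(20,-17,22),(-17,-17,22)])/1e3
uW=W([(168,90),(143,185),(632,240),(597,368)])
uWs=S([(218,162)])   
def g(p): return (proj(ct,pose(p,wl))-uW).ravel()
w=least_squares(g,[.4,-.2,0.2]); print('wedge',w.x,np.degrees(w.x[2]),g(w.x).reshape(-1,2).round(2))
print('thumb top top',back(ct,W([(587,303)]),.054))
E
python3 fit.py
python3 - <<'E'
from h import *
o=robot.get_obs(); print(R.from_quat(o['tool_rot']).as_matrix().round(3), o['position'])
E
```

```text
board [0.58283663 0.05595285 0.1089079 ] 6.239963204726594
[[-0.19 -0.19]
 [-0.22  0.1 ]
 [ 0.15 -0.06]
 [-0.28 -0.38]
 [ 0.16 -0.42]
 [-0.18  1.41]
 [-0.6  -0.81]
 [-0.23 -0.51]]
[0.58245872 0.05557463 0.11021961]
[0.58302539 0.05657931 0.10608419]
knob top [[0.54513379 0.09612745 0.078     ]] [[-33.1  44.   78. ]]
knob scene [[-32.9  45.8  78. ]]
wedge [ 0.44294861 -0.28389361 -0.30195709] -17.300867096355162 [[ 0.37  0.3 ]
 [ 0.22 -0.07]
 [-0.22 -0.27]
 [-0.36  0.04]]
thumb top top [[ 0.44082205 -0.28455599  0.054     ]]
[[ 0.366 -0.001 -0.931]
 [ 0.931 -0.002  0.366]
 [-0.002 -1.     0.   ]] [0.22841288 0.58104209 0.22167248]
```

```bash
python3 -m creep '[[[0,0,0],0.136,1],[[0,0,0],0.136,1],[[0,0,0],0.136,1],[[0,0,0],0.136,1],[[0,0,0],0.136,1],[[0,0,0],0.136,1],[[0,0,0],0.136,1],[[0,0,0],0.136,1]]' 10
cat >> h.py <<'E'
def goto(P,ang=None):
    o=robot.get_obs(); M=R.from_quat(o['tool_rot']).as_matrix()
    a=np.degrees(np.arctan2(M[1,0],M[0,0]))
    print('t',o['time'],'pos',(o['position']*1e3).round(1),'yaw x',a.round(2),'down',M[:,1].round(3),'grip',round(o['grip_width']*1e3,1),'F',o['ft_force'].round(2),'q6',o['q'][5].round(2))
    if ang is not None: print('turn rad',-np.radians(ang-a))
    if P is not None: print('shift mm in tool axes',(M.T@(np.array(P)-o['position'])*1e3).round(1))
b=np.array([0.58265,0.0558,0.1090])
def bw(x,y,z):
    c,s=np.cos(b[2]),np.sin(b[2]); x,y=x/1e3,y/1e3
    return np.array([b[0]+c*x-s*y,b[1]+s*x+c*y,z/1e3])
E
python3 -c "
from h import *
goto(bw(-33,45,120),6.24)"
```

```text
time: 0.9
position: [0.2285, 0.5812, 0.222]
tool_rot: [0.707, 0.036, -0.036, -0.706]
ft_force: [-0.4, 0.5, 0.5]
grip_width: 0.0871
t 0.9 pos [228.5 581.2 222. ] yaw x 5.86 down [-0.001 -0.001 -1.   ] grip 87.1 F [-0.36  0.48  0.53] q6 0.92
turn rad -0.006550028980143792
shift mm in tool axes [ 265.3  102.3 -514. ]
```

```bash
python3 -m creep '[[[20.4,0,-39.5],0,1],[[20.4,0,-39.5],0,1],[[20.4,0,-39.5],0,1],[[20.4,0,-39.5],0,1],[[20.4,0,-39.5],0,1],[[20.4,0,-39.5],0,1],[[20.4,0,-39.5],0,1],[[20.4,0,-39.5],-0.006,1]]' 10
python3 -m creep '[[[20.4,0,-39.5],0,1],[[20.4,0,-39.5],0,1],[[20.4,0,-39.5],0,1],[[20.4,0,-39.5],0,1],[[20.4,20,-39.5],0,1],[[0,30,0],0,1],[[0,30,0],0,1],[[0,20,0],0,1]]' 10
python3 -c "
from h import *
goto(bw(-33,45,54),6.24)"
```

```text
time: 1.7
position: [0.4256, 0.2834, 0.2223]
tool_rot: [0.706, 0.04, -0.041, -0.706]
ft_force: [0.4, 0.7, 0.5]
grip_width: 0.0867
time: 2.5
position: [0.5476, 0.0997, 0.1202]
tool_rot: [-0.706, -0.039, 0.041, 0.706]
ft_force: [0.1, -0.4, 0.0]
grip_width: 0.0869
t 2.5 pos [547.6  99.7 120.2] yaw x 6.45 down [-0.004  0.    -1.   ] grip 86.9 F [ 0.07 -0.4   0.  ] q6 -0.13
turn rad 0.003705721122744309
shift mm in tool axes [-2.7 66.2 -2.4]
```

```bash
python3 -m creep '[[[-2.5,25,-2.5],0,0.6],[[0,25,0],0,0.6],[[0,16,0],0,0.6],[[0,0,0],0,0.6],[[0,0,0],0,0.6]]' 10
python3 -c "
from h import *
goto(bw(-33,45,54),6.24)
snap('top','t1.png');snap('scene','s1.png')
im=load('t1.png')['pixels'][170:275,215:345,::-1]; im2=load('s1.png')['pixels'][165:260,200:360,::-1]
cv2.imwrite('pics/t1z.png',cv2.resize(im,None,fx=5,fy=5)); cv2.imwrite('pics/s1z.png',cv2.resize(im2,None,fx=5,fy=5))"
```

```text
time: 3.0
position: [0.5466, 0.0977, 0.0564]
tool_rot: [-0.706, -0.04, 0.041, 0.706]
ft_force: [0.1, -0.4, -0.9]
grip_width: 0.0566
t 3.0 pos [546.6  97.7  56.4] yaw x 6.53 down [-0.001  0.    -1.   ] grip 56.6 F [ 0.06 -0.39 -0.85] q6 -0.14
turn rad 0.005071566665538733
shift mm in tool axes [-1.7  2.4 -0.5]
```

View pics/s1z.png

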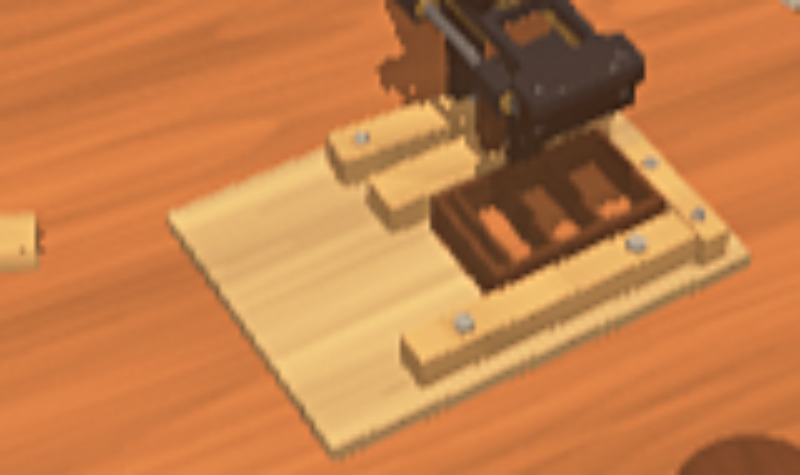

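The gripper is lowered around the knob, clear of the bookcase and batten. Next I'll close gently on the knob.

```bash
python3 -m creep '[[[0,0,0],0.005,0],[[0,0,0],0,0],[[0,0,0],0,0],[[0,0,0],0,0],[[0,0,0],0,0]]' 8
python3 -c "
from h import *
goto(bw(-33,45,54),6.24)"
```

```text
time: 3.6
position: [0.5461, 0.0976, 0.0567]
tool_rot: [0.706, 0.038, -0.039, -0.706]
ft_force: [-1.6, -0.1, 1.7]
grip_width: 0.0198
t 3.6 pos [546.1  97.6  56.7] yaw x 6.25 down [-0.001 -0.    -1.   ] grip 19.8 F [-1.56 -0.07  1.67] q6 -0.13
turn rad 0.0002162422644635272
shift mm in tool axes [-1.2  2.7 -0.6]
```

```bash
python3 -m creep '[[[2,0,0],0,0],[[2,0,0],0,0],[[2,0,0],0,0],[[2,0,0],0,0],[[0,0,0],0,0]]' 8
python3 -c "
from h import *
goto(bw(-19,45,56),6.24)"
python3 -m creep '[[[1,0,0],0,0],[[1,0,0],0,0],[[0,0,0],0,0]]' 8
python3 -c "
from h import *
goto(bw(-19,45,56),6.24)"
```

```text
time: 4.1
position: [0.5547, 0.0986, 0.0566]
tool_rot: [-0.706, -0.038, 0.039, 0.706]
ft_force: [-3.0, -1.2, 4.9]
grip_width: 0.0196
t 4.1 pos [554.7  98.6  56.6] yaw x 6.24 down [-0.  0. -1.] grip 19.6 F [-2.96 -1.15  4.9 ] q6 -0.13
turn rad 3.665732463868594e-05
shift mm in tool axes [ 4.1  0.6 -0.5]
time: 4.4
position: [0.5567, 0.0988, 0.0566]
tool_rot: [-0.706, -0.039, 0.038, 0.706]
ft_force: [-2.0, 0.3, 4.5]
grip_width: 0.0195
t 4.4 pos [556.7  98.8  56.6] yaw x 6.25 down [ 0.  0. -1.] grip 19.5 F [-1.99  0.35  4.49] q6 -0.13
turn rad 0.00011420594433113528
shift mm in tool axes [ 2.1  0.6 -0.6]
```

```bash
for i in 1 2; do python3 -m creep '[[[0.5,0,0],0,0],[[0.5,0,0],0,0],[[0,0,0],0,0]]' 8
done
python3 -c "
from h import *
goto(bw(-19,45,56),6.24)"
```

```text
time: 4.7
position: [0.5576, 0.0989, 0.0566]
tool_rot: [-0.706, -0.038, 0.039, 0.706]
ft_force: [-2.9, -0.9, 5.5]
grip_width: 0.0197
time: 5.0
position: [0.5582, 0.099, 0.0566]
tool_rot: [0.706, 0.038, -0.039, -0.706]
ft_force: [-3.5, 0.5, 6.1]
grip_width: 0.0198
t 5.0 pos [558.2  99.   56.6] yaw x 6.25 down [-0.001 -0.    -1.   ] grip 19.8 F [-3.51  0.5   6.12] q6 -0.13
turn rad 0.00022767807261197664
shift mm in tool axes [ 0.6  0.6 -0.6]
```

```bash
for i in 1 2 3 4; do python3 -m creep '[[[0.4,0,0],0,0],[[0,0,0],0,0]]' 8 | grep -v -e tool -e grip
done
python3 -c "
from h import *
goto(bw(-19,45,56),6.24)"
```

```text
time: 5.2
position: [0.5582, 0.0989, 0.0566]
ft_force: [-3.9, -0.9, 5.4]
time: 5.4
position: [0.5582, 0.099, 0.0566]
ft_force: [-4.3, -0.7, 7.9]
time: 5.6
position: [0.5582, 0.099, 0.0566]
ft_force: [-5.4, -1.0, 7.6]
time: 5.8
position: [0.5582, 0.099, 0.0566]
ft_force: [-5.6, -1.1, 7.4]
t 5.8 pos [558.2  99.   56.6] yaw x 6.27 down [-0.004 -0.    -1.   ] grip 19.8 F [-5.64 -1.06  7.36] q6 -0.13
turn rad 0.00048706994020238147
shift mm in tool axes [ 0.6  0.6 -0.6]
```

```bash
for i in 1 2 3; do python3 -m creep '[[[0.7,0,0],0,0],[[0,0,0],0,0]]' 8 | grep -v -e tool -e grip
done
python3 -c "
from h import *
goto(bw(-19,45,56),6.24)
snap('top','t2.png');snap('scene','s2.png')
im2=load('s2.png')['pixels'][165:260,200:360,::-1]
cv2.imwrite('pics/s2z.png',cv2.resize(im2,None,fx=5,fy=5))"
```

```text
time: 6.0
position: [0.5582, 0.099, 0.0565]
ft_force: [-6.9, -1.8, 9.1]
time: 6.2
position: [0.5582, 0.099, 0.0565]
ft_force: [-7.8, -2.1, 10.1]
time: 6.4
position: [0.5582, 0.099, 0.0565]
ft_force: [-9.4, -2.5, 10.8]
t 6.4 pos [558.2  99.   56.5] yaw x 6.29 down [-0.009 -0.001 -1.   ] grip 19.7 F [-9.39 -2.48 10.76] q6 -0.13
turn rad 0.000903649318883835
shift mm in tool axes [ 0.6  0.5 -0.6]
```

View pics/s2z.png

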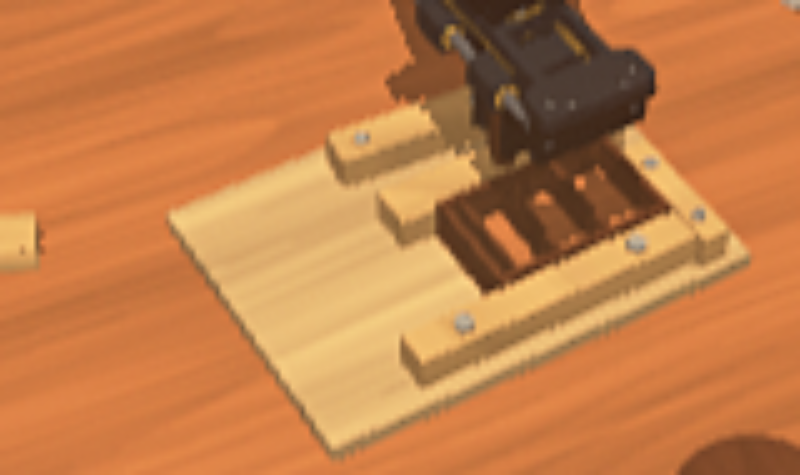

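```bash
python3 -m creep '[[[-2,0,0],0,0],[[-1.3,0,0],0,0],[[0,0,0],0,0.5],[[0,0,0],0,0.5],[[0,-20,0],0,0.6],[[0,-30,0],0,0.6],[[0,-40,0],0,0.6],[[0,0,0],0,0.6]]' 8
python3 -c "
from h import *
w=[.44295,-.2839]
goto([w[0],w[1],.15],-17.3)"
```

```text
time: 7.3
position: [0.5642, 0.0991, 0.1514]
tool_rot: [0.706, 0.043, -0.034, -0.706]
ft_force: [0.5, 0.3, 0.4]
grip_width: 0.0509
t 7.3 pos [564.2  99.1 151.4] yaw x 6.24 down [ 0.013 -0.    -1.   ] grip 50.9 F [0.51 0.27 0.36] q6 -0.13
turn rad 0.41090992901077117
shift mm in tool axes [-1.622e+02 -2.000e-01 -3.675e+02]
```

```bash
python3 -m creep '[[[0,0,0],0.137,0.6],[[0,0,0],0.137,0.6],[[0,0,0],0.137,0.6],[[0,0,0],0,0.6]]' 8
python3 -c "
from h import *
w=[.4425,-.284]
goto([w[0],w[1],.15],-17.3)
c=load('scene0.png');im=c['pixels'][190:235,150:225,::-1]
P=np.array([(20,113,22),(-6,113,22),(20,-17,22),(-17,-17,22),(20,113,0),(20,-17,0),(10,12,54),(10,-12,54),(-10,-12,54),(-10,12,54)])/1e3
a=np.radians(-17.3);M=np.array([[np.cos(a),-np.sin(a),0],[np.sin(a),np.cos(a),0],[0,0,1]])
uv=proj(c,P@M.T+[w[0],w[1],0]); 
im=cv2.resize(im,None,fx=10,fy=10)
for u in uv: cv2.circle(im,tuple(int(v) for v in ((u-[150,190]+.5)*10)),4,(255,0,0),-1)
cv2.imwrite('pics/ws.png',im)
"
```

```text
time: 7.7
position: [0.5596, 0.099, 0.1459]
tool_rot: [-0.699, 0.106, -0.107, 0.699]
ft_force: [-0.1, -0.3, 0.2]
grip_width: 0.0522
t 7.7 pos [559.6  99.  145.9] yaw x -17.29 down [ 0.001  0.    -1.   ] grip 52.2 F [-0.08 -0.31  0.15] q6 0.28
turn rad 0.00010868750396295176
shift mm in tool axes [   2.1   -4.2 -400.5]
```

View pics/ws.png

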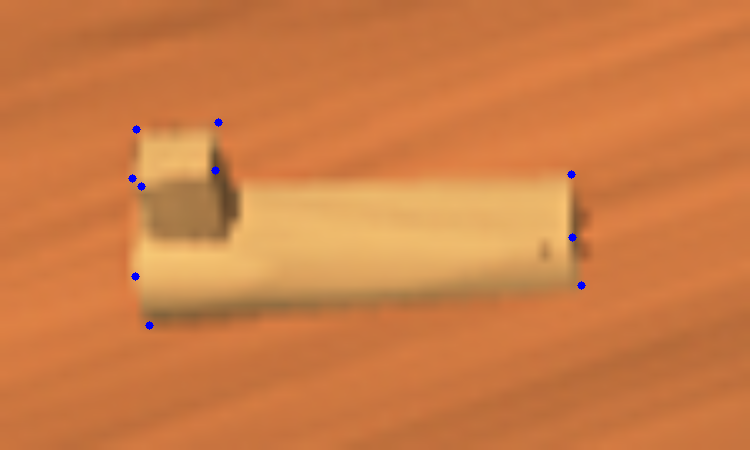

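```bash
python3 -m creep '[[[0,0,-50],0,0.6],[[0,0,-50],0,0.6],[[0,0,-50],0,0.6],[[0,0,-50],0,0.6],[[0,0,-50],0,0.6],[[0,0,-50],0,0.6],[[0,0,-50],0,0.6],[[2,0,-50],0,0.6]]' 8
python3 -m creep '[[[0,30,0],0,0.6],[[0,30,0],0,0.6],[[0,0,0],0,0.6],[[0,0,0],0,0.6]]' 8
python3 -c "
from h import *
w=[.4425,-.284]
goto([w[0],w[1],.028],-17.3)
"
```

```text
time: 8.5
position: [0.4412, -0.2855, 0.1462]
tool_rot: [0.699, -0.105, 0.105, -0.699]
ft_force: [0.0, -0.4, 0.2]
grip_width: 0.0525
time: 8.9
position: [0.4419, -0.2833, 0.0861]
tool_rot: [-0.699, 0.106, -0.105, 0.699]
ft_force: [-0.3, 0.3, -0.4]
grip_width: 0.0517
t 8.9 pos [ 441.9 -283.3   86.1] yaw x -17.21 down [-0.001  0.001 -1.   ] grip 51.7 F [-0.33  0.31 -0.45] q6 -0.48
turn rad 0.0016242361084427206
shift mm in tool axes [ 0.8 58.1 -0.5]
```

```bash
python3 -m creep '[[[0.5,25,-0.5],0,0.6],[[0,23,0],0,0.6],[[0,10,0],0,0.6],[[0,0,0],0,0.6],[[0,0,0],0,0],[[0,0,0],0,0],[[0,0,0],0,0],[[0,0,0],0,0]]' 20
python3 -m creep '[[[0,0,0],0,0],[[0,0,0],0,0]]' 20
python3 -c "
from h import *
goto([.4425,-.284,.028],-17.3)
snap('top','t3.png');snap('scene','s3.png')
cv2.imwrite('pics/s3z.png',cv2.resize(load('s3.png')['pixels'][140:260,140:360,::-1],None,fx=3.6,fy=3.6))
"
```

```text
time: 9.7
position: [0.4426, -0.2844, 0.0293]
tool_rot: [0.699, -0.106, 0.107, -0.699]
ft_force: [-0.6, -0.2, -0.1]
grip_width: 0.0278
time: 9.9
position: [0.4424, -0.2842, 0.0289]
tool_rot: [0.699, -0.106, 0.107, -0.699]
ft_force: [-0.2, 1.0, 3.1]
grip_width: 0.0197
t 9.9 pos [ 442.4 -284.2   28.9] yaw x -17.31 down [ 0. -0. -1.] grip 19.7 F [-0.18  0.98  3.12] q6 -0.48
turn rad -0.00015885813980944741
shift mm in tool axes [0.  0.9 0.2]
```

View pics/s3z.png

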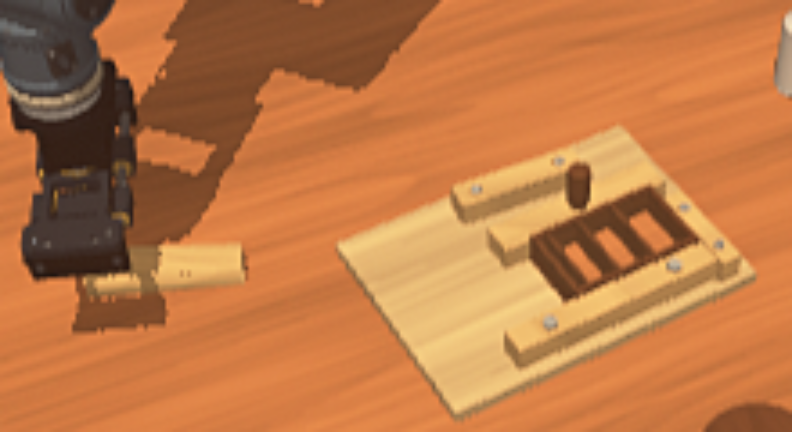

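```bash
python3 -m creep '[[[0,-10,0],0,0],[[0,-20,0],0,0],[[0,-20,0],-0.137,0],[[0,0,0],-0.137,0],[[0,0,0],-0.137,0],[[0,0,0],0,0],[[0,0,0],0,0]]' 20
python3 -c "
from h import *
goto(bw(-57.5,-185,75),6.24)
"
```

```text
time: 10.7
position: [0.4422, -0.284, 0.0787]
tool_rot: [-0.706, -0.037, 0.037, 0.706]
ft_force: [0.1, -0.3, -0.1]
grip_width: 0.02
t 10.7 pos [ 442.2 -284.    78.7] yaw x 6.07 down [-0.  0. -1.] grip 20.0 F [ 0.13 -0.29 -0.14] q6 -0.89
turn rad -0.0028871323055382468
shift mm in tool axes [118.7   3.7 137.8]
```

```bash
python3 -m creep '[[[30,0,34],-0.003,0],[[30,0,34],0,0],[[30,0,34],0,0],[[28.7,0,35.8],0,0],[[0,0,0],0,0],[[0,0,0],0,0]]' 20
python3 -c "
from h import *
goto(bw(-57.5,-175,43),6.24)
snap('top','t4.png');snap('scene','s4.png')
cv2.imwrite('pics/s4z.png',cv2.resize(load('s4.png')['pixels'][140:260,180:360,::-1],None,fx=4.4,fy=4.4))
cv2.imwrite('pics/t4z.png',cv2.resize(load('t4.png')['pixels'][170:285,215:375,::-1],None,fx=5,fy=5))
"
```

```text
time: 11.3
position: [0.545, -0.1327, 0.0783]
tool_rot: [-0.706, -0.04, 0.04, 0.706]
ft_force: [-0.2, 0.5, -1.2]
grip_width: 0.0199
t 11.3 pos [ 545.  -132.7   78.3] yaw x 6.51 down [-0.001  0.    -1.   ] grip 19.9 F [-0.22  0.55 -1.24] q6 -0.55
turn rad 0.004654603906246058
shift mm in tool axes [ 0.5 35.3  8.3]
```

View pics/s4z.png

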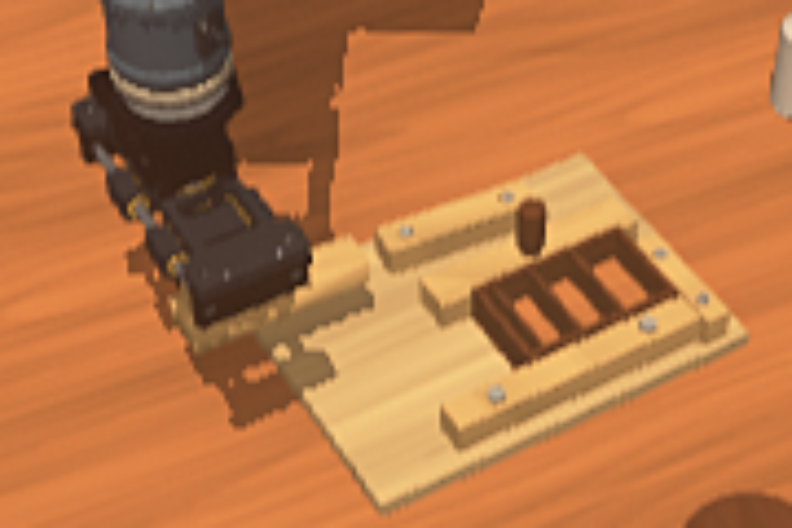

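View pics/t4z.png

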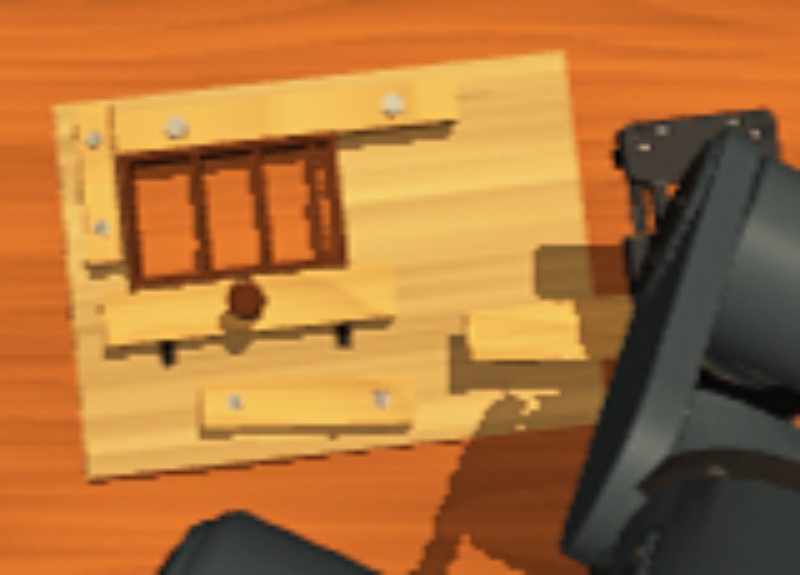

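```bash
python3 -m creep '[[[0.5,15,0],0.002,0],[[0,12,8],0,0],[[0,5,0],0,0],[[0,0,0],0,0],[[0,0,0],0,0]]' 20
python3 -c "
from h import *
from fit import toB
c=load('t4.png')
p=np.array([(472,312),(470,360),(580,302),(586,358)])/5+np.array([215,170])-.4
print((toB(back(c,p,.071))*1e3).round(1))
# bar back edge top (z36) and knob
p=np.array([(105,345),(395,317),(240,298),(203,388),(410,374),(203,425)])/5+np.array([215,170])-.4
print((toB(back(c,p,.036))*1e3).round(1))
goto(bw(-57.5,-175,43),6.24)
" | tail -12
```

```text
time: 11.9
position: [0.5445, -0.1263, 0.0465]
tool_rot: [-0.706, -0.039, 0.039, 0.706]
ft_force: [0.2, 0.5, 0.1]
grip_width: 0.0195
 [ -63.6  -69.6   71. ]
 [ -39.4 -130.8   71. ]
 [ -69.  -130.5   71. ]]
[[-33.8 125.4  36. ]
 [-35.3 -33.5  36. ]
 [-16.   49.6  36. ]
 [-62.6  74.5  36. ]
 [-66.9 -38.3  36. ]
 [-82.5  76.4  36. ]]
t 11.9 pos [ 544.5 -126.3   46.5] yaw x 6.26 down [-0. -0. -1.] grip 19.5 F [0.24 0.51 0.1 ] q6 -0.54
turn rad 0.00041765004535081847
shift mm in tool axes [0.3 3.5 1.9]
```

```bash
python3 -m creep '[[[0.3,4,2],0,0],[[0,0,8],0,0],[[0,0,8],0,0],[[0,0,6],0,0],[[0,0,0],0,0]]' 20
python3 -c "
from h import *
goto(bw(-57,-115,42),6.24)
" | tail -12
```

```text
time: 12.4
position: [0.5418, -0.1007, 0.0427]
tool_rot: [-0.706, -0.039, 0.04, 0.706]
ft_force: [-0.6, -0.5, -0.0]
grip_width: 0.0199
t 12.4 pos [ 541.8 -100.7   42.7] yaw x 6.39 down [-0.001  0.    -1.   ] grip 19.9 F [-0.65 -0.51 -0.04] q6 -0.5
turn rad 0.0026439303912107266
shift mm in tool axes [ 0.8  0.7 36.1]
```

```bash
python3 -m creep '[[[0.5,0,8],0.001,0],[[0,0,8],0,0],[[0,0,8],0,0],[[0,1,6],0,0],[[0,0,0],0,0]]' 20
python3 -c "
from h import *
goto(bw(-56,-100,41),6.24)
snap('top','t5.png');snap('scene','s5.png')
cv2.imwrite('pics/s5z.png',cv2.resize(load('s5.png')['pixels'][140:260,180:360,::-1],None,fx=4.4,fy=4.4))
" | tail -12
```

```text
time: 12.9
position: [0.5389, -0.071, 0.0414]
tool_rot: [-0.706, -0.039, 0.039, 0.706]
ft_force: [0.0, 0.6, -0.9]
grip_width: 0.0197
t 12.9 pos [538.9 -71.   41.4] yaw x 6.32 down [-0.001  0.    -1.   ] grip 19.7 F [ 0.04  0.56 -0.94] q6 -0.45
turn rad 0.0013238344079106233
shift mm in tool axes [ 1.3  0.4 21.3]
```

View pics/s5z.png

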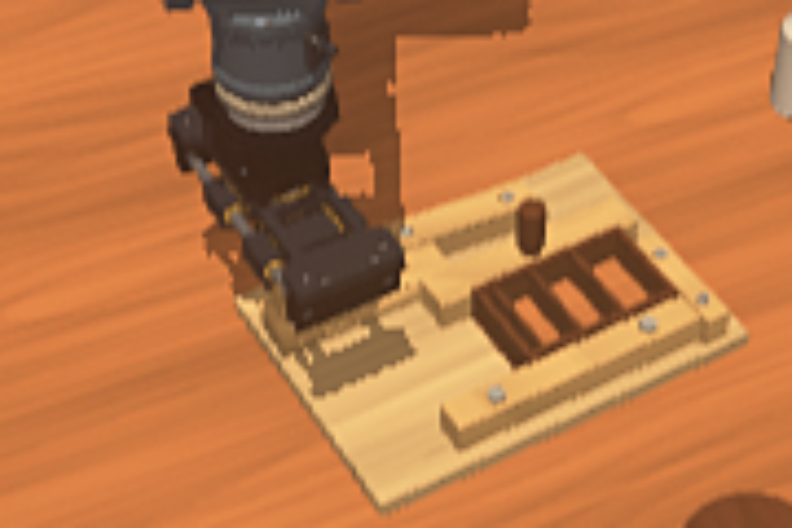

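```bash
python3 -m creep '[[[0.8,0.5,4],0.001,0],[[0.5,0,6],0,0],[[0.5,0,6],0,0],[[0,0.3,6],0,0],[[0,0,0],0,0]]' 20
python3 -c "
from h import *
goto(bw(-55,-80,41),6.24)
" | tail -12
```

```text
time: 13.5
position: [0.5388, -0.0491, 0.0409]
tool_rot: [-0.706, -0.039, 0.038, 0.706]
ft_force: [-0.2, 0.5, 0.9]
grip_width: 0.0196
t 13.5 pos [538.8 -49.1  40.9] yaw x 6.24 down [ 0.  0. -1.] grip 19.6 F [-0.15  0.5   0.92] q6 -0.41
turn rad -1.970241724986627e-05
shift mm in tool axes [-0.  -0.  19.5]
```

```bash
python3 -m creep '[[[0,0,4],0,0],[[0,0,4],0,0],[[0,0,0],0,0]]' 20
python3 -m creep '[[[0,0,3],0,0],[[0,0,3],0,0],[[0,0,0],0,0]]' 20
python3 -c "
from h import *
goto(bw(-54.6,-80,41),6.24)
" | tail -12
```

```text
time: 13.8
position: [0.5381, -0.0417, 0.041]
tool_rot: [-0.706, -0.038, 0.038, 0.706]
ft_force: [1.3, 1.2, 2.8]
grip_width: 0.0198
time: 14.1
position: [0.5375, -0.036, 0.0409]
tool_rot: [0.706, 0.038, -0.038, -0.706]
ft_force: [-0.7, 0.2, 4.4]
grip_width: 0.02
t 14.1 pos [537.5 -36.   40.9] yaw x 6.19 down [ 0. -0. -1.] grip 20.0 F [-0.73  0.21  4.43] q6 -0.38
turn rad -0.0009014308867524988
shift mm in tool axes [ 0.2 -0.1  6.3]
```

```bash
for i in 1 2 ; do python3 -m creep '[[[0.1,0,2],0,0],[[0.1,0,2],0,0],[[0,0,0],0,0]]' 20 | grep -e ti -e fo; done
python3 -c "
from h import *
goto(bw(-54.6,-80,41),6.24)
" | tail -12
```

```text
time: 14.4
position: [0.5373, -0.0322, 0.0409]
ft_force: [-0.1, -1.7, 4.3]
time: 14.7
position: [0.5369, -0.0282, 0.0409]
ft_force: [-0.3, -2.7, 5.7]
t 14.7 pos [536.9 -28.2  40.9] yaw x 6.21 down [ 0. -0. -1.] grip 19.7 F [-0.33 -2.66  5.75] q6 -0.37
turn rad -0.0004460088602229563
shift mm in tool axes [-0.  -0.1 -1.5]
```

```bash
for i in 1 2 3; do python3 -m creep '[[[0,0,1],0,0],[[0,0,1],0,0],[[0,0,0],0,0]]' 20 | grep -e ti -e fo; done
python3 -c "
from h import *
goto(bw(-54.6,-80,41),6.24)
" | tail -12
```

```text
time: 15.0
position: [0.5367, -0.0264, 0.0409]
ft_force: [-1.3, -3.8, 5.5]
time: 15.3
position: [0.5365, -0.0244, 0.0409]
ft_force: [-0.2, -3.3, 5.5]
time: 15.6
position: [0.5363, -0.0224, 0.0409]
ft_force: [-0.3, -3.3, 5.4]
t 15.6 pos [536.3 -22.4  40.9] yaw x 6.21 down [ 0. -0. -1.] grip 20.3 F [-0.31 -3.29  5.41] q6 -0.36
turn rad -0.0004854931035907323
shift mm in tool axes [ 0.  -0.1 -7.3]
```

```bash
for i in 1 2 3 4 5; do python3 -m creep '[[[0,0,1],0,0],[[0,0,1],0,0],[[0,0,0],0,0]]' 20 | grep -e ti -e fo; done
python3 -c "
from h import *
goto(bw(-54.6,-63,41),6.24)
" | tail -12
```

```text
time: 15.9
position: [0.5361, -0.0204, 0.0409]
ft_force: [-0.9, -3.7, 5.4]
time: 16.2
position: [0.5361, -0.0201, 0.041]
ft_force: [-1.1, -9.7, 4.9]
time: 16.5
position: [0.5362, -0.0199, 0.0411]
ft_force: [-2.3, -16.0, 5.3]
time: 16.8
position: [0.5361, -0.0196, 0.0412]
ft_force: [-2.7, -21.4, 5.4]
time: 17.1
position: [0.5362, -0.0191, 0.0413]
ft_force: [-3.9, -27.3, 4.7]
t 17.1 pos [536.2 -19.1  41.3] yaw x 6.46 down [ 0.001 -0.01  -1.   ] grip 19.8 F [ -3.9  -27.27   4.66] q6 -0.34
turn rad 0.0038417241445124666
shift mm in tool axes [-0.2  0.2  6.4]
```

The jam came on quickly: the push reached 27 N, more than I intended. I'll relieve it and let go.

```bash
python3 -m creep '[[[0,0,-3],0,0],[[0,0,-3],0,0],[[0,0,0],0,0]]' 20
python3 -m creep '[[[0,0,0],0,0.4],[[0,0,0],0,0.4],[[0,0,0],0,0.4],[[0,0,0],0,0.4]]' 20
python3 -c "
from h import *
goto(bw(-54.6,-63,41),6.24)
" | tail -12
```

```text
time: 17.4
position: [0.5361, -0.0194, 0.0409]
tool_rot: [0.707, 0.039, -0.038, -0.706]
ft_force: [-1.1, -6.8, 3.8]
grip_width: 0.0199
time: 17.8
position: [0.5354, -0.0176, 0.0404]
tool_rot: [-0.706, -0.038, 0.039, 0.706]
ft_force: [-0.3, -0.1, 0.7]
grip_width: 0.0343
t 17.8 pos [535.4 -17.6  40.4] yaw x 6.2 down [-0.001  0.001 -1.   ] grip 34.3 F [-0.34 -0.15  0.74] q6 -0.35
turn rad -0.0007327548435469016
shift mm in tool axes [ 0.4 -0.6  4.9]
```

```bash
python3 -m creep '[[[0,-20,0],0,0.4],[[0,-30,0],0,0.4],[[0,-30,-30],0,0.4],[[0,0,-40],0,0],[[0,0,-40],0,0],[[0,0,0],0,0],[[0,0,0],0,0]]' 20
python3 -c "
from h import *
goto(bw(-54.6,-120,45),6.24)
snap('top','t6.png');snap('scene','s6.png')
cv2.imwrite('pics/s6z.png',cv2.resize(load('s6.png')['pixels'][150:260,200:360,::-1],None,fx=5,fy=5))
cv2.imwrite('pics/t6z.png',cv2.resize(load('t6.png')['pixels'][170:275,215:345,::-1],None,fx=6,fy=5.7))
" | tail -12
```

```text
time: 18.5
position: [0.5473, -0.128, 0.1205]
tool_rot: [-0.706, -0.037, 0.038, 0.706]
ft_force: [-0.4, -0.2, -0.5]
grip_width: 0.0108
t 18.5 pos [ 547.3 -128.   120.5] yaw x 6.06 down [-0.001  0.001 -1.   ] grip 10.8 F [-0.37 -0.22 -0.54] q6 -0.54
turn rad -0.003084851074638033
shift mm in tool axes [ 0.4 75.5 58.8]
```

View pics/s6z.png

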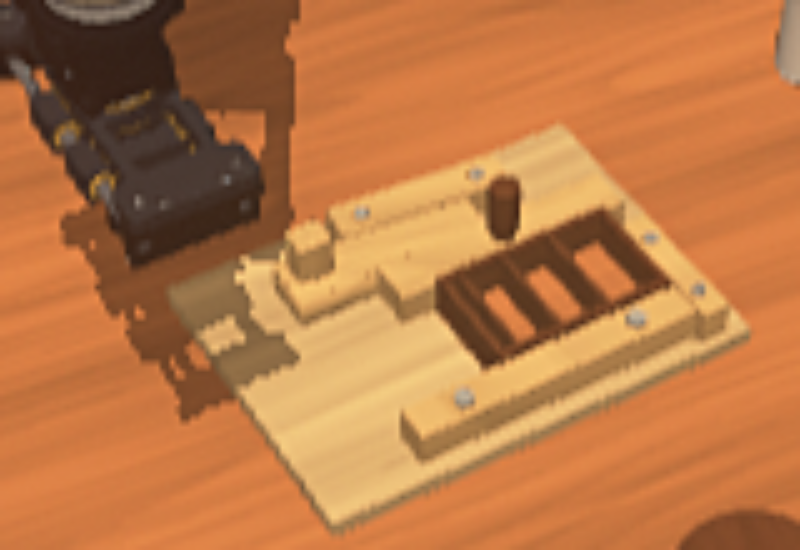

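View pics/t6z.png

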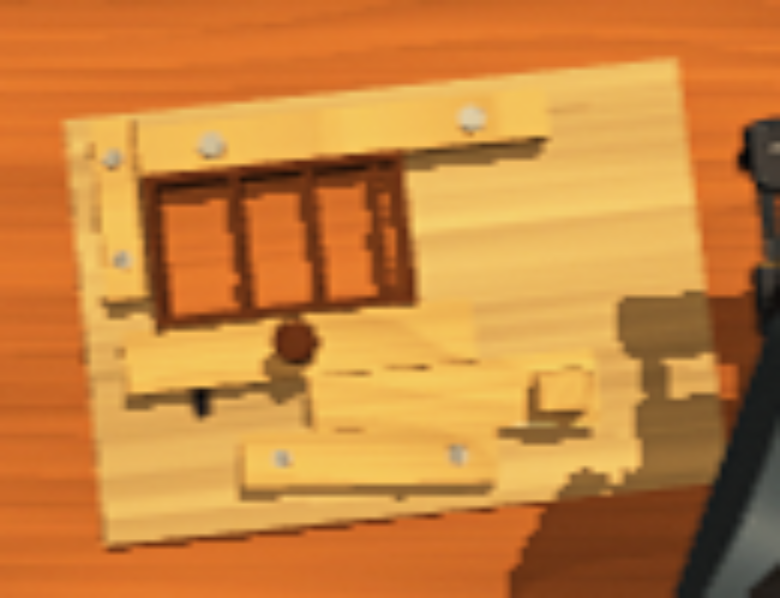

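```bash
python3 -c "
from h import *
from fit import toB,T
c=load('t6.png')
print('blocktop',(toB(back(c,T([(562,391),(541,369),(590,368),(590,410)]),.066))*1e3).round(1))
print('thick end/tip top z34',(toB(back(c,T([(594,350),(312,374),(318,430)]),.034))*1e3).round(1))
print('flat edge',(toB(back(c,T([(360,373),(455,362)]),.034))*1e3).round(1))
print('knob',(toB(back(c,T([(297,342)]),.078))*1e3).round(1))
goto(bw(-53.5,-118,24),6.24)
" | tail -12
```

```text
[-43.3 -61.9  66. ]
 [-45.1 -83.5  66. ]
 [-64.5 -81.3  66. ]]
thick end/tip top z34 [[-35.5 -88.4  34. ]
 [-33.4  40.5  34. ]
 [-60.3  40.5  34. ]]
flat edge [[-35.2  18.7  34. ]
 [-34.5 -24.8  34. ]]
knob [[-20.2  43.6  78. ]]
t 18.6 pos [ 546.8 -126.4  120.2] yaw x 6.21 down [-0.002  0.001 -1.   ] grip 4.0 F [-0.12  0.28  0.81] q6 -0.54
turn rad -0.0005043335973967793
shift mm in tool axes [ 2.1 96.3 59. ]
```

```bash
python3 -m creep '[[[2,0,30],0,0],[[0,30,28],0,0],[[0,35,0],0,0],[[0,28,0],0,0],[[0,0,0],0,0],[[0,0,0],0,0]]' 20
python3 -c "
from h import *
goto(bw(-53.5,-98,24),6.24)
" | tail -12
```

```text
time: 19.2
position: [0.5429, -0.0686, 0.0276]
tool_rot: [-0.706, -0.038, 0.039, 0.706]
ft_force: [-0.0, -0.2, 0.3]
grip_width: 0.0003
t 19.2 pos [542.9 -68.6  27.6] yaw x 6.27 down [-0.002  0.001 -1.   ] grip 0.3 F [-0.02 -0.2   0.34] q6 -0.44
turn rad 0.000560308032316882
shift mm in tool axes [-0.5  3.6 21.3]
```

```bash
python3 -m creep '[[[0,3,6],0,0],[[0,0,6],0,0],[[0,0,5],0,0],[[0,0,0],0,0]]' 20
python3 -m creep '[[[0,0,1],0,0],[[0,0,1],0,0],[[0,0,0],0,0]]' 20
python3 -m creep '[[[0,0,1],0,0],[[0,0,0],0,0]]' 20
```

```text
time: 19.6
position: [0.5416, -0.052, 0.0255]
tool_rot: [0.706, 0.039, -0.038, -0.706]
ft_force: [-0.0, -0.2, -0.9]
grip_width: 0.0004
time: 19.9
position: [0.5414, -0.0509, 0.0248]
tool_rot: [0.706, 0.038, -0.038, -0.706]
ft_force: [0.1, 0.1, 0.8]
grip_width: 0.0003
time: 20.1
position: [0.5412, -0.0499, 0.0247]
tool_rot: [-0.706, -0.038, 0.038, 0.706]
ft_force: [0.0, 0.8, -0.4]
grip_width: 0.0002
```

```bash
python3 -m creep '[[[0,0,1],0,0],[[0,0,0],0,0]]' 20|grep -e po -e fo
python3 -m creep '[[[0,0,1],0,0],[[0,0,0],0,0]]' 20|grep -e po -e fo
```

```text
position: [0.541, -0.0488, 0.0247]
ft_force: [-0.5, 0.2, 0.9]
position: [0.541, -0.0478, 0.0247]
ft_force: [-0.1, 0.6, -0.1]
```

```bash
python3 -m creep '[[[0,0,1],0,0],[[0,0,0],0,0]]' 20|grep -e po -e fo
```

```text
position: [0.5411, -0.0476, 0.0248]
ft_force: [-1.0, -4.6, -0.3]
```

Contact made: 4.6 N. I'll go on in small steps, one at a time.

```bash
python3 -m creep '[[[0,0,0.6],0,0],[[0,0,0],0,0]]' 20|grep -e po -e fo
```

```text
position: [0.5411, -0.0475, 0.0248]
ft_force: [-1.6, -6.0, -0.5]
```

```bash
python3 -m creep '[[[0,0,0.6],0,0],[[0,0,0],0,0]]' 20|grep -e po -e fo
```

```text
position: [0.5411, -0.0475, 0.0248]
ft_force: [-0.9, -8.3, -1.3]
```

```bash
python3 -m creep '[[[0,0,0.5],0,0],[[0,0,0],0,0]]' 20|grep -e po -e fo
```

```text
position: [0.5412, -0.0474, 0.0248]
ft_force: [-1.3, -9.3, -0.9]
```

```bash
python3 -m creep '[[[0,0,0.3],0,0],[[0,0,0],0,0]]' 20|grep -e po -e fo
```

```text
position: [0.5412, -0.0474, 0.0249]
ft_force: [-2.5, -10.5, -0.8]
```

```bash
python3 -m creep '[[[0,0,-3],0,0],[[0,0,-15],0,0],[[0,-25,-20],0,0],[[0,-35,-30],0,0],[[0,-30,-40],0,0],[[0,0,-40],0,0],[[0,0,-40],0,0],[[0,0,0],0,0]]' 20
python3 -c "
from h import *
from fit import toB
snap('top','t7.png');snap('scene','s7.png')
cv2.imwrite('pics/s7z.png',cv2.resize(load('s7.png')['pixels'][150:260,200:360,::-1],None,fx=5,fy=5))
cv2.imwrite('pics/t7z.png',cv2.resize(load('t7.png')['pixels'][170:275,215:345,::-1],None,fx=6,fy=5.7))
goto(None)
a=load('t6.png')['pixels'][200:260,230:310].astype(int);d=load('t7.png')['pixels'][200:260,230:310].astype(int);print(abs(a-d).max(2).max(), (abs(a-d).max(2)>20).sum())
" | tail -3
```

```text
time: 22.3
position: [0.5628, -0.2383, 0.1157]
tool_rot: [0.708, 0.038, -0.035, -0.705]
ft_force: [0.3, 0.3, 0.0]
grip_width: 0.0003
thumb top top [[ 0.44082205 -0.28455599  0.054     ]]
t 22.4 pos [ 560.6 -232.8  114.6] yaw x 6.04 down [-0.     0.001 -1.   ] grip 0.6 F [ 0.05  0.68 -0.65] q6 -0.68
110 18
```

View pics/t7z.png

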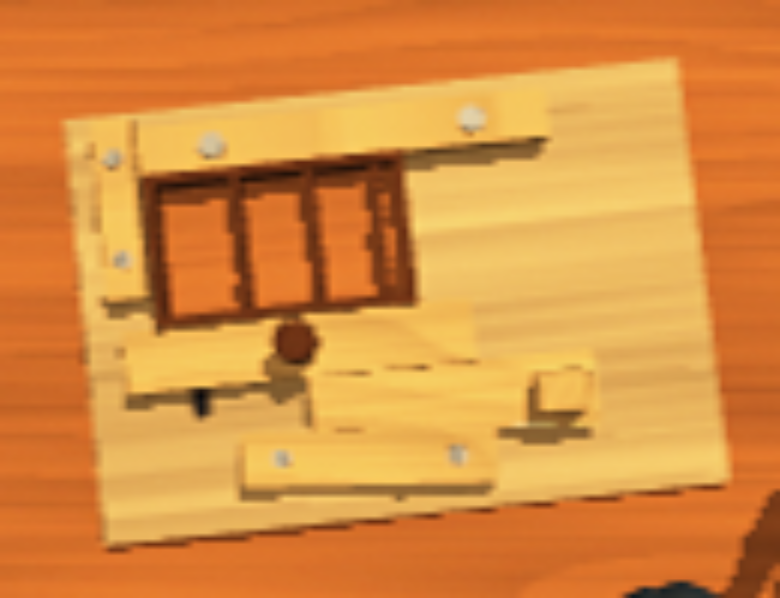

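View pics/s7z.png

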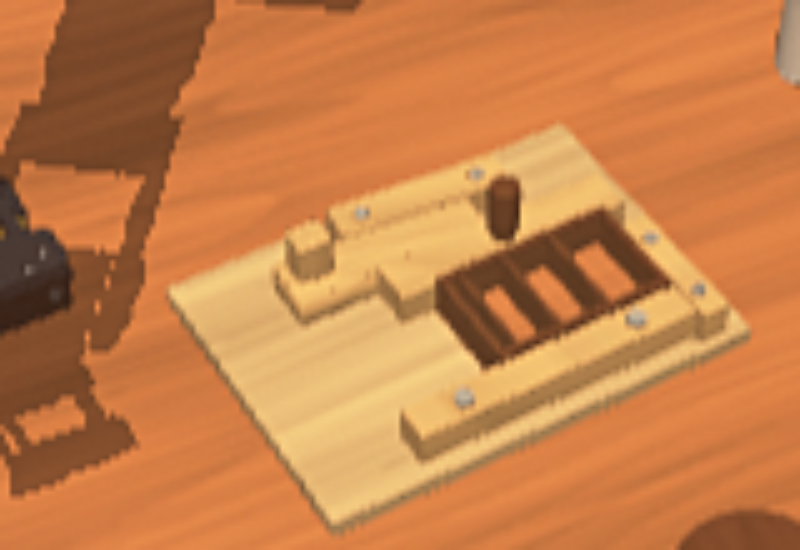

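```bash
python3 -c "
from rig import robot
print(robot.hand_in())"
```

```text
the job is handed in; nothing more can be done
None
```

The bookcase is clamped and I handed the job in at about 22 s, but one push went well over the gentle limit. I can't tell whether that overloaded the wet joints.

- **Closing the bar:** I gripped the knob and slid the bar until it stopped, with about 9.4 N on the wrist. The bookcase then looked flush against the fence.
- **Wedging:** I gripped the wedge by its thumb block, turned it in line with the bar, put it in the channel thin end first and pushed until it jammed. The thumb block ended at about board y = -71 mm.
- **Firming up:** After letting go, I pushed once more from behind, rising slowly to about 10.5 N. The wedge moved only about 0.3 mm, so it was already tight.

**Too hard a push:** while the wedge was jamming I ran several steps without checking between them, and the push reached about 27 N instead of about 10 N. I eased it off straight away. I couldn't measure the force between bar and bookcase, so I don't know if it passed the 30 N limit.

**Last checks:** in the final pictures the wedge is standing in the channel, with its flat side along the bar to within about 0.016 rad. The bookcase is against the fence and the robot is clear of everything. I never took the arm near the glue bottle, tin or little chair, but I didn't measure their final positions. The clamping forces after letting go are judged only from the wedge holding against that last push.

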